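# Hold the grinder lid at half twist

## Task

Pick the coffee grinder's bayonet lid (the one with a straight grip bar and two lugs) out of the plywood tray, and set it down on the grinder so that its lugs drop through the two gaps in the collar. Then turn it clockwise, seen from above, to the pulse position halfway between start and lock (40 of the 80 degrees), never as far as the lock click, and finish with the gripper still holding the lid there against its return spring. Leave everything else where it stands.

Things in the scene. Friction and masses are not known exactly. Their poses are not given: they have to be found in the camera images.
- lid: Loose lid, grey plastic, 0.16 kg. Origin: centre of its underside, z up. Plug 62 mm across (56 at its foot), 13.5 high; at its foot two lugs along +x and -x, reaching 41 mm from the axis, each 10 wide (y), 6 high. Above the plug a round cap 96 mm across, z 13.5 to 21.5 mm; on it a grip bar along x. It stands in the tray. A half turn about z gives the same lid.
- lid_bar (a point): Centre of the lid's straight grip bar, 35.5 mm above the lid's origin, on its axis. The bar is 60 mm long (along the lid's x, over the lugs), 14 mm wide (y) and 28 mm high (z 21.5 to 49.5 mm from the lid's origin): pinch it across y from above.
- grinder: Grinder, fixed: black and steel drum 108 mm across (120 at the foot), 130 mm high, open at the top. Origin: centre of its foot, z up. White ribs outside the collar, on two sides half a turn apart, mark start (narrow, at the gaps on +x and -x), halfway (narrow, 40 degrees clockwise from above) and lock (wide, 80 degrees clockwise). They only mark; they do not stop the lid.
- collar (a point): Centre of the grinder's collar top, 130 mm above its origin. Bore 72 mm across in a lip 5.5 mm thick, cut by two gaps on the grinder's +x and -x, 18 mm wide, open out to 47 mm from the axis. The lugs go down the gaps, either way round, till the cap rests on the collar: the lid's origin is then 13.5 mm below this point, and the lugs can turn under the lip.
- drive (a joint): Turn of the carrier inside the grinder, rad: 0 at start, grows clockwise from above as the lid's lugs push it. Halfway 0.70; the lock clicks near 1.40 (past 1.31 counts). A spring turns it back: 0.036 N m at start, 0.12 N m at halfway; it returns if let go. The lugs have about 0.1 rad play each way in its pockets, so the lid leads it by about that.
- drive_mark (a point): Centre of the carrier's floor on the grinder's axis, 114 mm above the grinder's origin; its x axis points to the carrier's pockets and turns with the carrier.
- tray: Plywood service tray, fixed, 270 (x) by 290 (y) by 32 mm high, walls and floor 6 mm thick. Origin: centre of its underside. The lid, the round-knobbed cover, the jam jar and the ramekin stand in it, one in each quarter, in any order.
- cover: Bystander in the tray: grey canister cover, 92 mm across, 48 mm high, with a round knob and no lugs. Origin: centre of its underside.
- jar: Bystander in the tray: jam jar with a steel cap, 62 mm across, 75 mm high. Origin: centre of its underside.
- ramekin: Bystander in the tray: white ramekin, 80 mm across, 45 mm high. Origin: centre of its underside.
- mill: Bystander on the counter: dark wooden pepper mill, 58 mm across, 150 mm high. Origin: centre of its underside.
- mug: Bystander on the counter: white mug, 82 mm across, 92 mm high. Origin: centre of its underside.
There are look-alikes about, which are no part of the job. Leave any turquoise look-alike of the lid alone.

How it is judged:
By the outcome, as a careful person would: the job done as asked, in the order asked, and still so for the second after the job is handed in, while the arm keeps its last pose, push and grip.
It also fails if it takes over 45 s, if anything falls off the work surface, if the arm or the gripper's body presses on something with over 40 N, if the wrist force passes 120 N, or if a joint passes its speed limit or range.

## Robot

A 7-joint arm with a two-finger parallel gripper is mounted at the origin on the work surface. World frame = base frame: x ahead of the robot, y to its left, z up, the work surface at z = 0. Lengths are in m, angles in rad, forces in N, time in s.
With the tool pointing down it reaches from about 0.4 to 0.9 m from the base axis. Payload 5.5 kg.
Tool frame: the origin (TCP) lies midway between the tips of the shut fingers; the grasp point (between the pads) lies 19 mm behind it (manip.grip_depth is the distance from the TCP to the grasp point, in m); z points along the fingers, y is the line along which they close (so a half turn about z gives the same grasp; the last joint's range is limited). The gripper opens to 92 mm and grips with 3 to 60 N. Pads are 19 mm wide; open, the fingers measure 130 mm over their backs; the gripper's body (75 mm by 190 mm) begins 47 mm behind the grasp point.
Start: joints at [-1.074, 0.501, -0.427, 1.55, 0.221, 1.138, -0.21], TCP at [0.151, 0.632, 0.227] pointing down, gripper open.
Joint ranges: [-2.88, 2.88], [-0.31, 2.03], [-1.54, 1.56], [0.2, 2.42], [-1.41, 4.55], [0.19, 2.02], [-2.57, 2.57]. Speed limits (rad/s): [2.57, 2.57, 3.14, 3.14, 3.14, 3.14, 3.14].

## Interface

Orientations are given as a unit quaternion [x, y, z, w].
In Python, from bench import manip, effector, viewer gives the robot as it stands. Calls block until the motion is done:
- manip.move_pose(position, orientation): joint-space move of the TCP to a pose.
- manip.servo_line(position, ori=None, vel=0.15): straight line of the TCP; ori=None keeps the orientation; vel is the mean speed in m/s.
- manip.movej(angles): joint-space move.
- effector.open_jaws() and effector.close(f_grip=None): open the fingers fully, or close them until they stop; f_grip is the grip in N (None keeps the last).
- manip.sleep(seconds).
- manip.solve_ik(position, orientation): joint angles nearest the present ones, or None.
- viewer.get_image(name): name is "side" or "top"; returns the picture (384x512x3 uint8, red, green, blue); there is no depth.
- viewer.get_calibration(name): a dict with "vfov" (degrees; the focal length in pixels is half the picture's height over the tangent of half this angle, whatever the lens; pixels are square), "cx", "cy" (the principal point, pixels), "eye" and "attitude" of the camera in the world. Camera axes: x right, y down, z forward; pixel columns grow to the right and rows downward; lengths in m; the calibration is good to about 2 mm. A picture is of the moment at which its call begins. get_calibration takes no time and is no camera call.
A pose or a line that the arm cannot do raises manip.PlanningError and nothing moves.
- manip.hand_in(): hands the job in; it is judged then, once.
Readings, each from a call of its own:
- manip.current_clock(): time.
- manip.current_q(): joint angles.
- manip.current_joint_velocities(): joint speeds.
- manip.current_tau(): joint torques, N m.
- manip.current_tool_pos(): TCP position.
- manip.current_tcp_rot(): TCP orientation.
- manip.current_force(): force on the tool from outside, world axes, zero at the start.
- manip.current_wrist_torque(): the same for the moment, N m.
- manip.current_finger_gap(): finger opening in m.
- manip.current_gripper_force(): force on a finger pad.
Only numpy, scipy, OpenCV 4.12 (cv2) and the standard library are available. Lean on these libraries where they do the work, as an engineer would, in place of code of your own. Each camera call takes 0.05 s, during which the arm holds its last target. There are 200 camera calls.

## Working session

There is one attempt and no reset: what is moved stays moved. The work goes in short steps, each a Python script; the robot and the scene stay as the last script left them, time stands still between calls to the robot, and variables do not carry over. Pictures are saved under pics/ and viewed, at most 10 in all, crops included, and the job is handed in when it is done.

```bash
mkdir -p pics
python3 - <<'E'
from bench import manip, effector, viewer
import cv2
for n in("top","side"):
    im=viewer.get_image(n); cv2.imwrite(f"pics/{n}0.png",cv2.resize(im[:,:,::-1],(800,600),interpolation=cv2.INTER_CUBIC)); cv2.imwrite(f"pics/{n}raw.png",im[:,:,::-1])
    print(n,viewer.get_calibration(n))
print(manip.current_tcp_rot(),manip.current_clock(),manip.grip_depth)
E
```

```text
top {'vfov': 53.61769526664194, 'cx': 251.35588330276533, 'cy': 190.80860944301367, 'eye': array([0.49785715, 0.0069802 , 1.334093  ]), 'attitude': array([-0.70244107,  0.71023602, -0.03378429,  0.03162216])}
side {'vfov': 42.53909383268471, 'cx': 256.27868264338974, 'cy': 191.75871672589145, 'eye': array([0.53298111, 1.14932181, 1.29764991]), 'attitude': array([-0.0390681 ,  0.92974034, -0.3659354 ,  0.01216018])}
[ 1.16611857e-01  9.93177182e-01 -8.60492227e-04 -1.41900205e-04] 0.1 0.0188
```

View pics/top0.png

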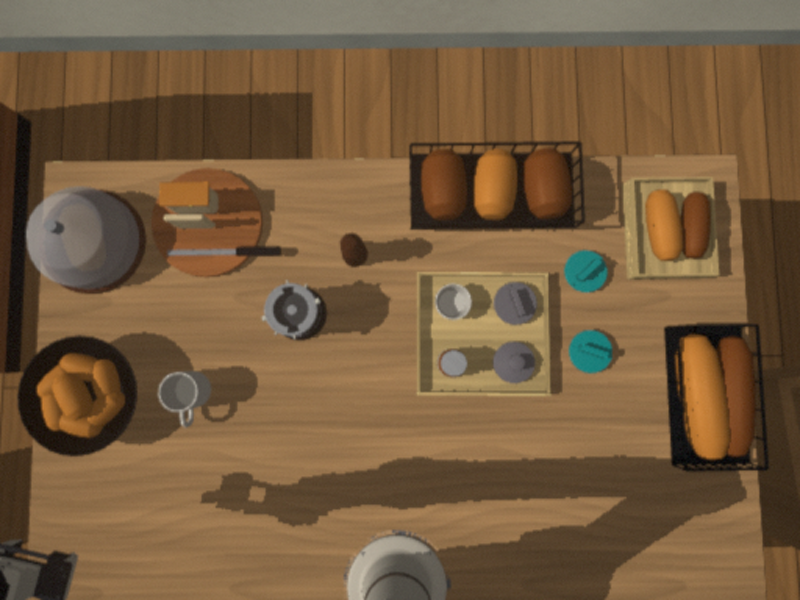

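View pics/side0.png

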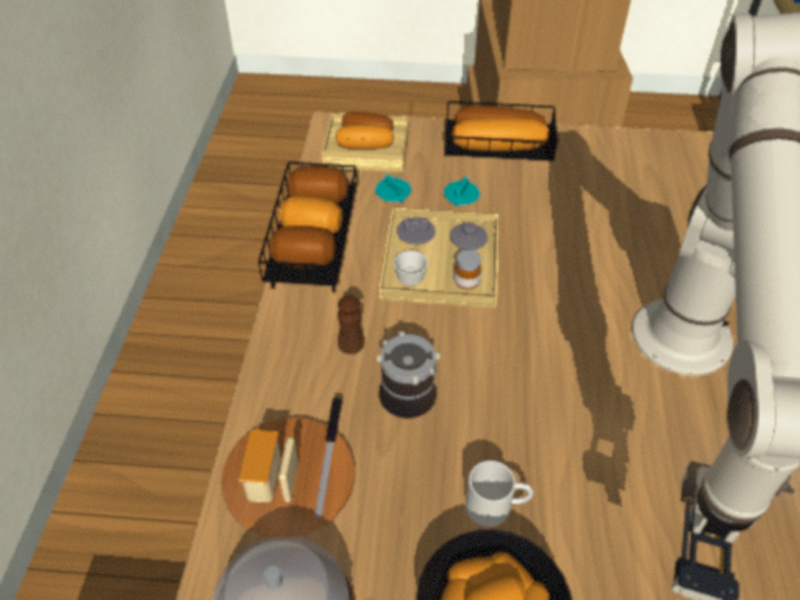

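The top view shows the lid (grey, bar) at about (517,303) of 800x600 and the grinder at (293,311). In the side view the lid is at (416,229) and the grinder collar at (408,357). Next I'll make enlarged crops.

Run:
```python
import cv2,numpy as np
def crop(n,x,y,s=25,k=16):
    im=cv2.imread(f"pics/{n}raw.png")[y-s:y+s,x-s:x+s]
    o=cv2.resize(im,None,fx=8,fy=8,interpolation=cv2.INTER_CUBIC)
    for i in range(0,2*s,5):
        cv2.putText(o,str(x-s+i),(i*8,8),0,.3,(0,255,255)); cv2.putText(o,str(y-s+i),(0,i*8+4),0,.3,(0,255,255))
        cv2.line(o,(i*8+4,10),(i*8+4,16),(0,255,255)); cv2.line(o,(20,i*8+4),(26,i*8+4),(0,255,255))
    return cv2.convertScaleAbs(o,alpha=1.3)
cv2.imwrite("pics/c_top.png",np.hstack([crop("top",331,194),crop("top",188,199)]))
cv2.imwrite("pics/c_side.png",np.hstack([crop("side",266,147),crop("side",261,232)]))
```

```text
(no output)
```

View pics/c_top.png

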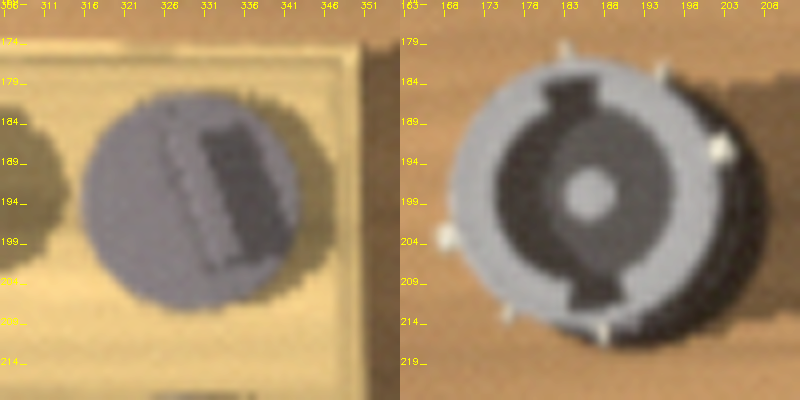

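View pics/c_side.png

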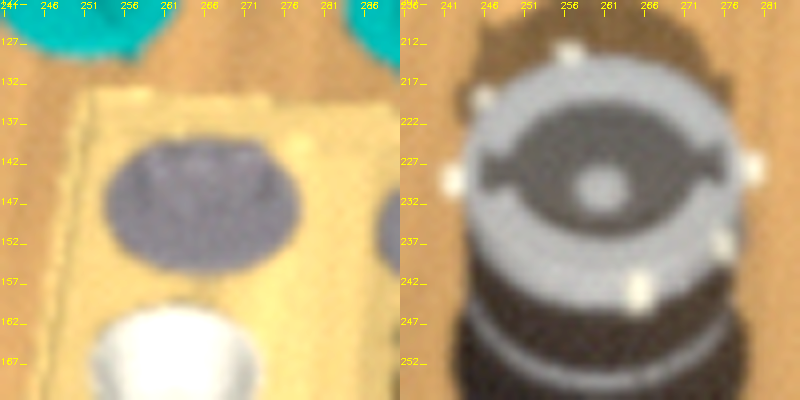

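The lid's cap disc is centred near raw (329.5,194), with the bar's light top strip running up-left to down-right and its shadow to the right. The grinder's start ribs are at raw (183.7,179.5) and (188.3,215.1), and its gaps at (184.3,185) and (187.6,210). I'll fit poses and overlay wireframes.

```bash
cat > h.py <<'E'
from bench import manip, effector, viewer
import cv2,numpy as np
from scipy.spatial.transform import Rotation as R
from scipy.optimize import least_squares
def proj(n,P):
    c=viewer.get_calibration(n); f=192/np.tan(np.radians(c["vfov"]/2))
    p=(np.atleast_2d(P)-c["eye"])@R.from_quat(c["attitude"]).as_matrix()
    return p[:,:2]/p[:,2:]*f+[c["cx"],c["cy"]]
def tf(L,x,y,yaw,z=0): 
    return R.from_euler('z',yaw).apply(np.atleast_2d(L))+[x,y,z]
def circ(r,z):
    t=np.linspace(0,2*np.pi,73); return np.c_[r*np.cos(t),r*np.sin(t),0*t+z]
def box(lx,ly,z): return np.array([[a*lx/2,b*ly/2,z] for a,b in((1,1),(1,-1),(-1,-1),(-1,1),(1,1))])
LID=[circ(.048,.0215),box(.06,.014,.0215),box(.06,.014,.0495)]
GR=[circ(.054,.13),circ(.036,.13),np.array([[-.047,0,.13],[.047,0,.13]]),box(.094,.018,.13)]
def overlay(img,n,items,x,y,s=25,k=8):
    o=cv2.resize(img[y-s:y+s,x-s:x+s],None,fx=k,fy=k,interpolation=cv2.INTER_CUBIC)
    o=cv2.convertScaleAbs(o,alpha=1.3)
    for P,col in items:
        q=(proj(n,P)-[x-s,y-s]+.5)*k-.5
        cv2.polylines(o,[np.round(q).astype(int)],False,col,1)
    return o
E
cat > fit.py <<'E'
from h import *
raw=lambda n,c,off:(np.array(c,float)+.5)/8-.5+off
# grinder
tg=raw("top",[[171,93],[197,292]],[163,174]); sg=raw("side",[[95,172],[305,165]],[236,207])
ends=np.array([[.0415,0,.13],[-.0415,0,.13]])
tr=raw("top",[[187,192]],[163,174])
def rg(p):
    P=tf(ends,*p); C=tf([[0,0,.13]],p[0],p[1],0)
    return np.r_[(proj("top",P)-tg).ravel(),(proj("side",P)[::1]-sg).ravel(),2*(proj("top",C)-tr).ravel()]
g=least_squares(rg,[.5,.2,0.1]); print("grinder",g.x,np.degrees(g.x[2]),g.fun.round(2))
tl=raw("top",[[192,201]],[306,169]); sl=raw("side",[[202,202]],[241,122])
def rl(p):
    C=circ(.048,.0275)+[p[0],p[1],0]
    m=lambda n:(lambda q:(q.max(0)+q.min(0))/2)(proj(n,C))
    return np.r_[m("top")-tl[0],m("side")-sl[0]]
l=least_squares(rl,[.5,-.25]); print("lid",l.x,l.fun)
for yaw in np.radians([15]):
  its=[(tf(a,*l.x,yaw,.006),(0,255,0)) for a in LID]; gs=[(tf(a,*g.x),(0,0,255)) for a in GR]
  T=cv2.imread("pics/topraw.png");S=cv2.imread("pics/sideraw.png")
  a=np.hstack([overlay(T,"top",its,331,194,25,7),overlay(T,"top",gs,188,199,25,7)])
  b=np.hstack([overlay(S,"side",its,266,147,20,7),overlay(S,"side",gs,261,232,25,7)[35:-35]])
  cv2.imwrite("pics/ov1.png",np.vstack([a,cv2.copyMakeBorder(b,0,0,0,a.shape[1]-b.shape[1],0)]))
E
python3 fit.py
```

```text
grinder [0.5901034  0.2112448  0.13299149] 7.6198512682132895 [ 0.15 -0.42  0.25  0.5  -0.69 -0.17  0.4  -0.29 -0.36  0.13]
lid [ 0.60554566 -0.2680801 ] [ 0.13641878  0.21973685 -0.26064113  0.1964351 ]
```

View pics/ov1.png

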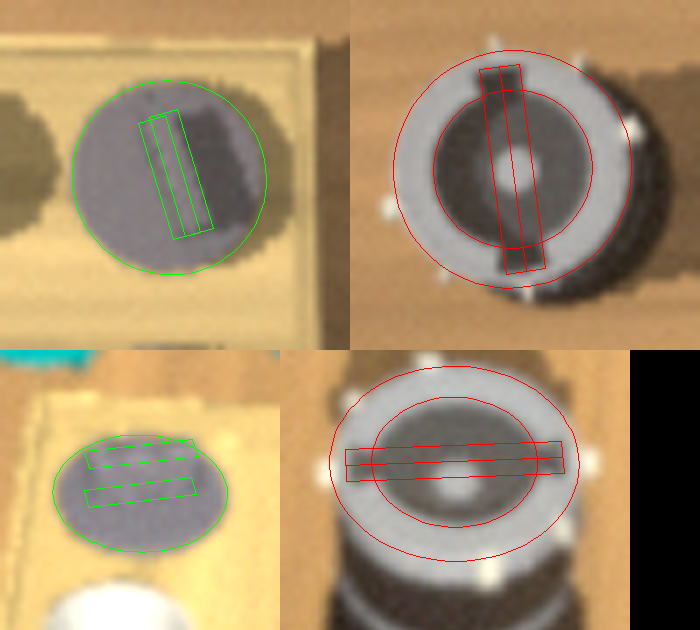

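The overlay fits within about 1–2 mm: lid ≈(0.606,-0.268), yaw ≈16.5°; grinder ≈(0.590,0.211), yaw ≈7.6°. Next I'll check IK for the whole chain and go above the lid.

```bash
cat >> h.py <<'E'
L=np.array([.6055,-.2685]); G=np.array([.590,.2112]); LY=16.5; GY=7.6
def ori(deg): return (R.from_euler('z',deg,degrees=True)*R.from_euler('x',np.pi)).as_quat()
E
python3 - <<'E'
from h import *
for k in(0,180):
    for nm,p,a in(("pick",[*L,.0345],LY+k),("up",[*L,.3],LY+k),("ga",[*G,.3],GY+k),("g0",[*G,.145],GY+k),("g1",[*G,.145],GY-45+k)):
        q=manip.solve_ik(p,ori(a)); print(k,nm,None if q is None else np.round(q,2))
k=0
q0=manip.current_q()
try:
    p=manip.current_tool_pos(); manip.servo_line([p[0],p[1],.32],vel=.2)
    manip.move_pose([*L,.2],ori(LY)); 
except manip.PlanningError as e: print(e)
print(manip.current_clock(),manip.current_q().round(2),manip.current_tool_pos())
E
```

```text
0 pick [-0.19  0.91  0.87  1.67 -0.82  0.97 -0.3 ]
0 up [-0.06  0.49  0.64  1.46 -0.3   1.29 -0.67]
0 ga [-0.55  0.37  0.22  1.54 -0.08  1.24 -1.76]
0 g0 [-0.57  0.52  0.24  1.7  -0.15  0.94 -1.71]
0 g1 [-1.12  0.81  1.13  1.72 -0.8   1.15 -1.98]
180 pick [ 0.33  0.71  0.07  1.65 -0.07  0.79  2.29]
180 up [ 0.01  0.47  0.53  1.46 -0.24  1.28  2.42]
180 ga [-0.19  0.38 -0.26  1.53  0.1   1.24  1.24]
180 g0 [-0.18  0.53 -0.28  1.69  0.17  0.95  1.18]
180 g1 [-0.24  0.52 -0.2   1.69  0.12  0.95  0.44]
4.25 [-0.09  0.59  0.68  1.57 -0.4   1.12 -0.6 ] [ 0.60603038 -0.26737032  0.1999124 ]
```

Run:
```python
from h import *
manip.servo_line([*L,.06],ori(LY),vel=.12)
manip.servo_line([*L,.0345],ori(LY),vel=.04)
print(manip.current_tool_pos(),manip.current_force().round(2))
effector.close(f_grip=45)
print("gap",manip.current_finger_gap(),manip.current_gripper_force(),manip.current_force().round(2))
manip.servo_line([*L,.12],vel=.1)
print("gap",manip.current_finger_gap(),manip.current_force().round(2),manip.current_clock())
manip.servo_line([*L,.30],vel=.25)
manip.move_pose([*G,.28],ori(GY+180))
print(manip.current_tool_pos(),R.from_quat(manip.current_tcp_rot()).as_matrix()[:2,0],manip.current_q().round(2),manip.current_clock())
T=viewer.get_image("top")[:,:,::-1].copy();S=viewer.get_image("side")[:,:,::-1].copy()
cv2.imwrite("pics/t2raw.png",T);cv2.imwrite("pics/s2raw.png",S)
p=manip.current_tool_pos()
its=[(tf(a,p[0],p[1],np.radians(GY),p[2]-.0285),(0,255,0)) for a in LID+[circ(.048,.0135),box(.082,.01,0)]]
a=overlay(T,"top",its,185,190,28,7);c=proj("side",p)[0].astype(int)
b=overlay(S,"side",its,c[0],c[1],28,7)
cv2.imwrite("pics/ov2.png",np.hstack([a,b]))
```

```text
[ 0.60553401 -0.26866452  0.03451975] [ 0.5  -0.2  -0.53]
gap 0.01360314785386856 44.98348832130432 [ 0.07  0.   -0.36]
gap 0.013587264829547474 [-0.07  0.48 -1.3 ] 8.55
[0.59032931 0.20962885 0.27940175] [-0.99159501 -0.12937839] [-0.44  0.38  0.08  1.57 -0.03  1.2   1.34] 11.1667
```

View pics/ov2.png

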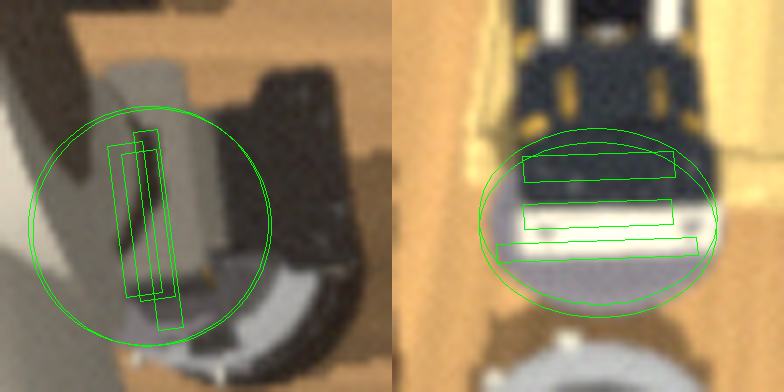

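The held lid matches the prediction to about 1 mm in the side view (cap spans 480–715 px, as overlaid) and is level. I'll lower it with force checks.

Run:
```python
from h import *
manip.servo_line([*G,.175],ori(GY+180),vel=.15)
f0=manip.current_force(); print("f0",f0.round(2))
for z in np.r_[.162,np.arange(.158,.1415,-.002)]:
    manip.servo_line([*G,z],ori(GY+180),vel=.03)
    df=manip.current_force()-f0; print(round(z,4),manip.current_tool_pos().round(4),df.round(2),manip.current_wrist_torque().round(2))
    if df[2]>6: break
print(manip.current_finger_gap(),manip.current_clock())
```

```text
f0 [-1.11  0.19 -0.51]
0.162 [0.5899 0.2112 0.1618] [ 1.57 -0.22 -0.52] [ 0.04 -0.01  0.01]
0.158 [0.5898 0.2111 0.1577] [ 0.44 -0.63 -1.09] [ 0.06 -0.01 -0.  ]
0.156 [0.5899 0.2112 0.1558] [ 1.69 -0.12 -0.12] [0.02 0.01 0.02]
0.154 [0.5898 0.2112 0.1538] [ 1.53 -0.32 -0.2 ] [ 0.    0.02 -0.06]
0.152 [0.5899 0.2111 0.1518] [-0.03  0.59 -0.03] [ 0.04  0.02 -0.03]
0.15 [0.5899 0.2112 0.1498] [ 1.03  0.35 -0.49] [ 0.   -0.02 -0.05]
0.148 [0.5899 0.2112 0.1478] [ 1.89 -1.08 -1.45] [-0.01  0.01 -0.  ]
0.146 [0.5899 0.2112 0.1458] [ 0.53 -0.71 -0.3 ] [0.03 0.01 0.04]
0.144 [0.5904 0.2113 0.145 ] [-1.57 -0.28  6.17] [-0.13  0.47  0.03]
0.013280356559661775 14.7333
```

Run:
```python
from h import *
def yaw(): 
    v=R.from_quat(manip.current_tcp_rot()).as_matrix()[:,0]; return (np.degrees(np.arctan2(v[1],v[0]))-GY-180)%360
manip.servo_line([*G,.1447],vel=.03)
for d in np.r_[np.arange(3,45,3),45.]:
    q=manip.solve_ik([*G,.1447],ori(GY+180-d))
    manip.movej(q)
    f=manip.current_force()
    m=np.mean([manip.current_wrist_torque()[2] for _ in range(5)])
    print(d,round(yaw()-360,2),f.round(1),round(m,3),round(manip.current_finger_gap()*1e3,2),round(manip.current_tool_pos()[2],4))
    if abs(f).max()>20: print("stop");break
print(manip.current_q().round(2),manip.current_clock())
manip.sleep(.3)
T=viewer.get_image("top")[:,:,::-1].copy();S=viewer.get_image("side")[:,:,::-1].copy()
cv2.imwrite("pics/t3raw.png",T);cv2.imwrite("pics/s3raw.png",S)
p=manip.current_tool_pos()
its=[(tf(a,p[0],p[1],np.radians(GY+yaw()),p[2]-.0285),(0,255,0)) for a in LID]
a=overlay(T,"top",its,188,199,28,7);b=overlay(S,"side",its,261,225,28,7)
cv2.imwrite("pics/ov3.png",np.hstack([a,b]))
```

```text
3.0 -2.94 [ 0.4 -1.2  2.9] -0.081 13.7 0.145
6.0 -5.9 [-0.5 -0.3  4.1] -0.046 13.57 0.145
9.0 -8.89 [-0.4 -0.5  4.9] -0.159 13.62 0.145
12.0 -11.91 [ 0.6 -1.3  4.8] -0.041 13.58 0.145
15.0 -14.93 [ 0.4 -2.   5.3] 0.005 13.59 0.145
18.0 -17.93 [-0.7 -1.9  5.4] -0.041 13.54 0.145
21.0 -20.93 [-0.6 -2.5  5.1] -0.066 13.79 0.145
24.0 -23.93 [ 0.1 -2.2  6.4] -0.074 13.36 0.145
27.0 -26.93 [ 0.4 -2.8  6.3] 0.01 13.63 0.145
30.0 -29.93 [-0.9 -2.7  6.1] 0.013 13.75 0.145
33.0 -32.94 [-0.1 -1.9  6.3] 0.02 13.79 0.1449
36.0 -35.94 [ 0.3 -2.3  6.5] -0.021 13.83 0.145
39.0 -38.93 [-1.3 -2.9  6.2] 0.036 13.82 0.145
42.0 -41.93 [-0.1 -2.5  5.2] 0.053 13.46 0.145
45.0 -44.93 [-1.2 -2.   5.6] 0.018 13.7 0.145
[-0.57  0.52  0.24  1.7  -0.15  0.94  0.65] 18.7333
```

View pics/ov3.png

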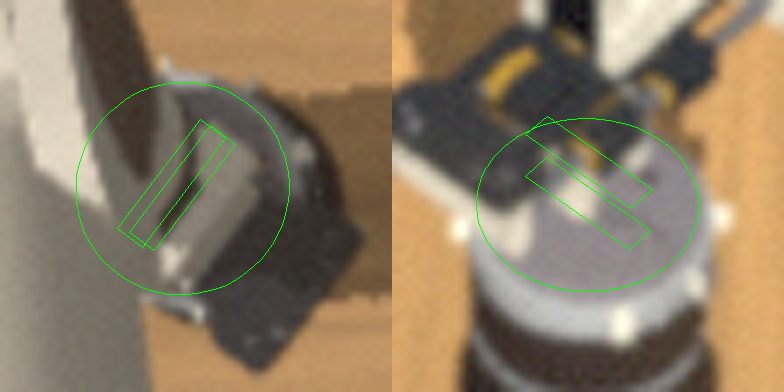

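The lid is seated flat on the collar (gripper at z 0.145) and turned 45°; the bar lies just past the halfway line, with the carrier trailing by the ~0.1 rad play. One averaged torque check, then I hand in.

Run:
```python
from h import *
m=[];
for _ in range(25): manip.sleep(.04); m.append(np.r_[manip.current_wrist_torque(),manip.current_force()])
m=np.array(m);print(m.mean(0).round(3),(m.std(0)/5).round(3),manip.current_finger_gap(),manip.current_clock())
manip.movej(manip.solve_ik([*G,.1447],ori(GY+180-41)));m=[]
for _ in range(25): manip.sleep(.04); m.append(manip.current_wrist_torque()[2])
print("back 4deg",np.mean(m))
manip.movej(manip.solve_ik([*G,.1447],ori(GY+180-45)));m=[]
for _ in range(25): manip.sleep(.04); m.append(manip.current_wrist_torque()[2])
print("fwd",np.mean(m),manip.current_tool_pos().round(4),manip.current_clock())
```

```text
[-0.451  0.079  0.044 -0.161 -2.244  5.829] [0.006 0.006 0.007 0.089 0.08  0.086] 0.013656335365736717 20.175
back 4deg 0.24501751556348814
fwd -0.03951258787673272 [0.5902 0.2105 0.145 ] 22.7583
```

```bash
python3 -c "
from bench import manip
print(manip.hand_in(),manip.current_clock())"
```

```text
the job is handed in; nothing more can be done
the job is handed in; nothing more can be done
```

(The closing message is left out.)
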